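# Put the scraper blade away in its cradle on the tank-care carousel

### The arm

A 7-joint arm with a two-finger parallel gripper is mounted at the origin on the work surface. World frame = base frame: x ahead of the robot, y to its left, z up, the work surface at z = 0. Lengths are in m, angles in rad, forces in N, time in s.
With the tool pointing down it reaches from about 0.4 to 0.85 m from the base axis. Payload 10.4 kg.
Tool frame: the origin (TCP) lies midway between the tips of the shut fingers; the grasp point (between the pads) lies 19 mm behind it; z points along the fingers, x is the direction in which the jaws open and shut, and the axes are right-handed (so a half turn about z gives the same grasp; the last joint's range is limited). The gripper opens to 87 mm and grips with 3 to 60 N. Pads are 19 mm wide; open, the fingers measure 117 mm over their backs; the gripper's body (75 mm by 190 mm) begins 51 mm behind the grasp point.
Start: joints at [-1.261, 0.332, -0.065, 1.46, 0.022, 1.35, -0.088], TCP at [0.204, 0.591, 0.223] pointing down, gripper open.
Joint ranges: [-2.6, 2.6], [-0.5, 2.12], [-1.47, 1.34], [0.16, 2.42], [-1.27, 4.41], [0.06, 2.06], [-2.6, 2.6]. Speed limits (rad/s): [2.22, 2.22, 2.79, 2.79, 3.14, 3.14, 3.14].

### API

Orientations are given as a unit quaternion [x, y, z, w].
In Python, from bench import r gives the robot as it stands. The module is installed in compiled form; this text tells all that it offers.
- The arm moves only by the tool play_rows, never from a script. Its argument "commands" is a list of rows, each a list of 7 numbers: the shift along the world's x, y, z in cm, then the turn, a rotation vector about the world's x, y, z in rad, then the finger opening in cm, from 0 to 8.7. A call has 1 to 20 rows; each row shifts and turns the commanded pose from where the row before left it; what a row does not reach is not made up. A row lasts 1/8 s, in which the tool goes at most 62.5 mm and 10.7 degrees, less where a joint would pass 70% of its speed; a pose out of reach is approached as far as the arm can. A call is refused whole if a number of a shift passes 6.25 or a number of a turn 0.188, either way. A call with a gripper value outside its range is refused whole. The fingers move at their own pace and stop on an object; "grip_force" is the grip in N (left out, the last holds). Time passes only in rows, so rows that do not move let the fingers close. It gives the time, the measured TCP pose, the force and the opening at its end, in the units of the state.
- r.read_state(): the state, without advancing time (a new reading comes with each control period).
- r.camera(name): name is "scene" or "side" or "wrist"; returns a dict with "img" (420x560x3 uint8, red, green, blue), "K" (3x3 intrinsics, pixels), "k1" (the pictures are not rectified: a ray, as slopes to the right and down, at radius r is drawn at 1 + k1 r^2 times it, then the intrinsics apply), "camera_from_world" (4x4, takes a point from world to camera coordinates). Camera axes: x right, y down, z forward; pixel columns grow to the right and rows downward; lengths in m; the calibration is good to about 2 mm. A picture is of the moment at which its call begins. There is no depth.
- r.close_job(): hands the job in, once; it reports no verdict.
The state is a dict: "time": time; "joint_positions": joint angles; "joint_vel": joint speeds; "joint_torque": joint torques, N m; "ee_pos": TCP position; "eef_rot": TCP orientation; "ft_force": force on the tool from outside, world axes, zero at the start; "torque": the same for the moment, N m; "width": finger opening in m.
Only numpy, scipy, OpenCV 4.12 (cv2) and the standard library are available. Lean on these libraries where they do the work, as an engineer would, in place of code of your own. Each camera call takes 0.05 s, during which the arm holds its last target. There are 200 camera calls.

### The job

Turn the carousel by pushing its rim, without a jerk that would upset the things on it, until the empty blade cradle squarely faces the front of the shelf, the robot's side, then put the scraper blade away in it: lying flat on the bed between the cheeks, its notch over the locating pin. The blade stands on edge in the drip rack, so first lay it down flat and let go (the mat is free for that), then take it again by its two long edges. Do not drop it, do not push on the cradle to turn the carousel, keep the things on the carousel standing in their places, and leave everything else where it is.

Things in the scene. Friction and masses are not known exactly. Their poses are not given: they have to be found in the camera images.
- carousel_base: Fixed grey base of the carousel, a disc 190 mm across and 12 mm high; origin on the carousel's axis at the shelf surface, axes along the world's, so its -x is the front.
- carousel: The turning disc, white with a grey inlay, radius 135 mm, underside at z = 18 mm, top at z = 36 mm; under its rim there is free space down to the shelf. Origin on its axis at the shelf surface; its -x points through the cradle's middle, z up. It turns both ways without stops, against light friction of about 1.5 N at the rim, and stays where it is left.
- rim_lug (a point): Centre of one of ten alike upright round finger lugs on the carousel's rim, to push it by: 20 mm in diameter, centres 139 mm from the axis (so they reach out to 149 mm), from z = 16 to z = 40 mm, 36 degrees apart. This one stands 18 degrees counter-clockwise of the cradle's middle, another 18 degrees clockwise; none stands straight in front of it. Site height z = 28 mm.
- cradle: Blade cradle, fixed on the carousel and turning with it: a black raised bed 44 mm (x) by 122 mm (y), 14 mm high, with an upright cheek 6 mm thick at each end, 24 mm high; between the cheeks there are 130 mm. Origin at the middle of its underside (z = 36 mm), 92 mm from the carousel's axis; its -x points outward to the rim (to the robot when it faces front), y runs along the bed, z up.
- cradle_pin (a point): Centre of the single steel locating pin, at the level of the bed's top (z = 50 mm). The pin is upright, 8 mm in diameter with a domed top, stands 12 mm above the bed and lies 17 mm outward of the cradle's middle.
- blade: White plastic scraper blade, about 45 g, a plate 120 mm long, 50 mm wide, 6 mm thick (4 mm along the 10 mm next to its straight working edge), faces alike. Axes: x along its length, y across its thickness, z from working edge to notched edge; origin mid-thickness in the middle of the working edge. Starts upright in the rack's middle slot, working edge down on the tray, notched edge at z = 58 mm.
- blade_notch (a point): Point inside the blade's notch where the pin belongs, at mid-thickness, on the blade's middle line, 42 mm from the working edge. The notch is open to the notched edge, 16 mm wide and 16 mm deep.
- rack: Drip rack, fixed: a grey tray 150 mm (x) by 66 mm (y), 8 mm high, with two cross rows of four upright steel pegs 5 mm thick, at x = -45 and +45 mm, y = -21, -7, 7 and 21 mm, topping out at z = 36 mm. Its slots run along x; 80 mm between the rows are open for fingers. Origin at the middle of its underside. Stands to the left or right of the carousel.
- mat: Clear flat black rubber mat, fixed, 160 mm (x) by 150 mm (y), 3 mm thick, on the other side of the carousel from the rack: free room to lay the blade down. Origin at the middle of its underside.
- dispenser: Pellet dispenser of translucent green plastic with a white press button, 52 mm diameter, 106 mm high, loose on the carousel 75 mm from its axis. Origin under its middle, z up.
- tin: Capped aluminium tin, 61 mm diameter, 56 mm high, loose on the carousel opposite the cradle, 70 mm from the axis. Origin under its middle, z up.
- bottle: White plastic bottle with a black cap, 52 mm diameter, 104 mm high, loose on the carousel 75 mm from its axis; like the dispenser it rides by friction and may tip if the carousel is jerked. Origin under its middle, z up.
- dish: Round glass dish, 92 mm diameter, 28 mm high, loose on the shelf. Origin under its middle.
- feeding_ring: White plastic feeding ring, 90 mm diameter, 11 mm high, lying loose on the shelf. Origin under its middle.
- spoon: Short stainless spoon, 130 mm long, lying loose on the shelf along its x. Origin near its middle.
- canister: Capped aluminium canister, 77 mm diameter, 168 mm high, loose on the shelf. Origin under its middle.
- net_frame: Rigid black net frame without a net, a loop 133 by 87 mm with a short handle, 220 mm long along its x, 9 mm high, lying loose on the shelf between robot and carousel. Origin in the loop.
There are look-alikes about, which are no part of the job. Leave any blue or green look-alike of the blade alone.

How it is judged:
On the way:
1. the cradle faces front, still empty, and the blade lies flat and let go outside it, ready to be taken by its edges (angle between the x axis of cradle and the x axis of carousel_base, either way round below 0.14 rad and x of cradle in the frame of carousel_base below -0.05 m and distance between blade_notch and cradle_pin above 0.08 m and angle between the y axis of blade and the z axis of carousel_base, either way round below 0.15 rad and contact force between the fingers and blade below 0.05 N and linear speed of blade below 0.05 m/s), for 0.2 s.
At the end, for the whole second after the job is handed in: Cradle facing front within 0.14 rad, carousel at rest; blade flat on the bed (within 0.07 rad, not propped on pin or cheek), notch point within 7 mm of the pin's centre, working edge towards the carousel's axis, along the bed within 0.14 rad, released and at rest (angle between the x axis of cradle and the x axis of carousel_base, either way round below 0.14 rad and x of cradle in the frame of carousel_base below -0.05 m and horizontal distance between blade_notch and cradle_pin below 0.007 m and z of blade_notch in the frame of cradle between 0.013 and 0.02 m and angle between the y axis of blade and the z axis of cradle, either way round below 0.07 rad and angle between the x axis of blade and the y axis of cradle, either way round below 0.14 rad and x of blade in the frame of cradle above 0 m and linear speed of blade below 0.02 m/s and angular speed of carousel below 0.03 rad/s and contact force between the fingers and blade below 0.05 N); the robot touches nothing.
It fails at once if the blade is dropped: it falls free faster than 0.9 m/s (from over 40 mm) (linear speed of blade above 0.9 m/s and contact force between blade and anything else below 0.01 N).
It fails at once if the carousel is turned by pushing on the cradle (over 3 N) instead of the rim (contact force between the fingers and cradle above 3 N and not (angle between the x axis of cradle and the x axis of carousel_base, either way round below 0.14 rad and x of cradle in the frame of carousel_base below -0.05 m)).
It fails at once if something standing on the carousel is tipped (over 0.3 rad) or shoved off its place (over about 25 mm towards or away from the axis) (angle between any of dispenser, tin, bottle's own z axis and vertical above 0.3 rad or horizontal distance between any of dispenser, tin, bottle and carousel_base above 0.098 m or horizontal distance between any of dispenser, tin, bottle and carousel_base below 0.045 m).
It fails at once if something else on the shelf is moved more than 30 mm (distance of any of dish, feeding_ring, spoon, canister, net_frame from where it was at the start of the episode above 0.03 m).
It also fails if it takes over 72 s, if anything falls off the work surface, if the arm or the gripper's body presses on something with over 40 N, if the wrist force passes 120 N, or if a joint passes its speed limit or range.

## Working session

There is one attempt and no reset: what is moved stays moved. The work goes in short steps, Python scripts to look and compute and a tool call to move; the robot and the scene stay as the last step left them, time stands still between calls to the robot, and variables do not carry over. Pictures are saved under pics/ and viewed, about 8 in all and at most 12, crops included, and the job is handed in when it is done.

Besides the shell and the picture viewer there is one more tool, called after "Request:" as name([rows], argument=value, ...), one row to a line, values as JSON. play_rows: Moves the arm, as the interface text tells. Its arguments: {"type":"object","properties":{"commands":{"type":"array","items":{"type":"array","items":{"type":"number"}}},"grip_force":{"type":"number"}},"required":["commands"]}

```bash
mkdir -p pics; cat > h.py <<'E'
import numpy as np, cv2
from bench import r
def cam(n):
    c=r.camera(n); c['img']=np.array(c['img']); return c
def save(c,f,box=None,s=1):
    im=c['img'][...,::-1]
    if box: im=im[box[1]:box[3],box[0]:box[2]]
    cv2.imwrite('pics/'+f,cv2.resize(im,None,fx=s,fy=s,interpolation=cv2.INTER_CUBIC))
def ray(c,u,v):
    K=np.array(c['K']);k1=c['k1'];d=np.array([(u-K[0,2])/K[0,0],(v-K[1,2])/K[1,1]]);s=d.copy()
    for _ in range(30): s=d/(1+k1*(s@s))
    T=np.array(c['camera_from_world']);R=T[:3,:3]
    return -R.T@T[:3,3], R.T@np.array([s[0],s[1],1])
def onz(c,u,v,z):
    o,d=ray(c,u,v); return o+d*(z-o[2])/d[2]
def proj(c,p):
    T=np.array(c['camera_from_world']);K=np.array(c['K']);q=T[:3,:3]@np.array(p)+T[:3,3];s=q[:2]/q[2];s=s*(1+c['k1']*(s@s))
    return K[0,0]*s[0]+K[0,2],K[1,1]*s[1]+K[1,2]
E
python3 - <<'E'
from h import *
a=cam('scene');b=cam('side')
im=np.hstack([a['img'],b['img']])[...,::-1]
save(a,'scene1.png',None,1.4);save(b,'side1.png',None,1.4)
import pickle;pickle.dump((a,b),open('v1.pkl','wb'))
for c in(a,b):
    o,d=ray(c,280,210);print(o,d,c['K'],c['k1'])
print(r.read_state())
E
```

```text
[ 1.25051378 -0.09793207  1.12545078] [-0.55781335  0.14509359 -0.81735498] [[449.97552251   0.         272.54459678]
 [  0.         449.97552251 209.28639744]
 [  0.           0.           1.        ]] -0.13640635123063824
[-0.17700318 -0.72203409  0.73874777] [ 0.56044107  0.62284705 -0.54588983] [[415.92949409   0.         281.02404192]
 [  0.         415.92949409 208.03663062]
 [  0.           0.           1.        ]] -0.014560227914327808
{'time': 0.1, 'joint_positions': array([-1.26062555,  0.33280176, -0.06469156,  1.46080736,  0.02160173,
        1.34990696, -0.08847221]), 'joint_vel': array([-1.15561965e-04, -1.62122122e-04, -6.31524769e-06, -2.85496091e-03,
       -2.10278681e-04, -4.74790246e-04, -1.46577641e-04]), 'joint_torque': array([ 2.33020728e-03, -6.24547863e+01,  2.55384977e-02, -3.90723753e+01,
       -6.12717192e-02,  3.65200569e-02,  9.21700280e-05]), 'ee_pos': array([0.20406536, 0.59040168, 0.22186166]), 'eef_rot': array([ 8.14440391e-01,  5.80246907e-01, -4.82544296e-04,  3.79709925e-04]), 'ft_force': array([-0.20691876,  0.07619454,  0.13703362]), 'torque': array([ 0.00982275,  0.01532586, -0.00643675]), 'width': 0.08699829221854395}
```

View pics/scene1.png

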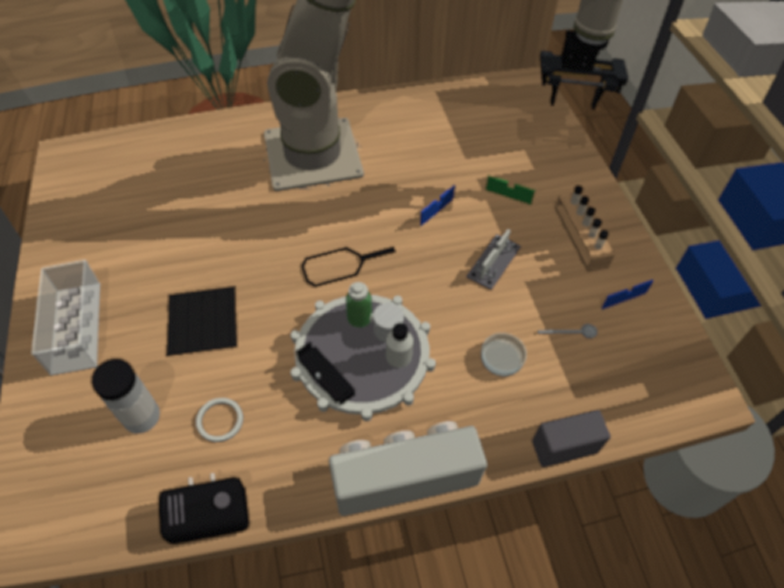

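View pics/side1.png

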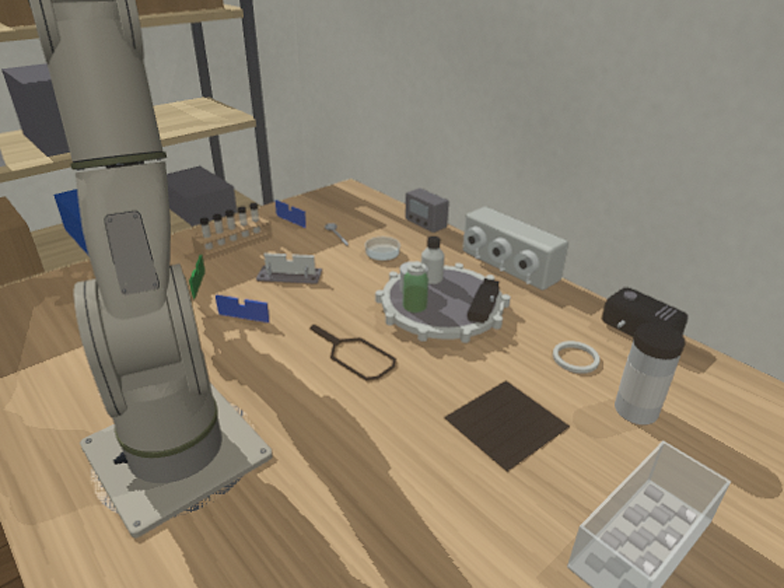

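Scene view: the carousel is around (363,352), the black cradle at (327,375) with its pin at about (319,375), and the mat at (202,320). The rack with the white blade is at (495,260), and the net frame at (345,265). The side view agrees. Next I measure.

```bash
python3 - <<'E'
from h import *
import pickle
a,b=pickle.load(open('v1.pkl','rb'))
from scipy.optimize import least_squares
L=np.array([(320,306),(398,299),(427,327),(431,369),(409,398),(367,413),(322,403),(296,372),(294,338)])/1.4
P=np.array([onz(a,u,v,.04)[:2] for u,v in L])
f=least_squares(lambda q:np.hypot(*(P-q[:2]).T)-q[2],[.65,0,.14]);print('carousel',f.x,f.fun.round(4))
c=f.x[:2];ang=np.degrees(np.arctan2(*(P-c).T[::-1]));print(ang.round(1))
def big(c,lo,hi,box):
    m=cv2.inRange(c['img'],lo,hi);k=np.zeros_like(m);x0,y0,x1,y1=box;k[y0:y1,x0:x1]=m[y0:y1,x0:x1]
    cs=cv2.findContours(k,cv2.RETR_EXTERNAL,cv2.CHAIN_APPROX_NONE)[0];q=max(cs,key=cv2.contourArea);return q,cv2.contourArea(q)
q,A=big(a,(0,0,0),(45,45,45),(205,235,260,295));print('cradle',A,cv2.minAreaRect(q))
for p in cv2.boxPoints(cv2.minAreaRect(q)):print(p,onz(a,*p,.05))
q,A=big(a,(0,0,0),(45,45,45),(110,195,175,260));print('mat',A)
e=cv2.approxPolyDP(q,4,True)[:,0]
for p in e: print(p,onz(a,*p,.003))
print('pin',onz(a,319/1.4,375/1.4,.062))
# net frame
q,A=big(a,(0,0,0),(60,60,60),(205,165,290,210));x=q[:,0];print('net',[onz(a,*p,.009).round(3) for p in (x[x[:,0].argmin()],x[x[:,0].argmax()],x[x[:,1].argmax()],x[x[:,1].argmin()])])
im1=cv2.resize(a['img'][155:215,325:385],None,fx=6.5,fy=6.5,interpolation=cv2.INTER_CUBIC)
im2=cv2.resize(b['img'][170:210,175:240],None,fx=6,fy=6,interpolation=cv2.INTER_CUBIC)
H=max(im1.shape[0],im2.shape[0]);out=np.zeros((H,im1.shape[1]+im2.shape[1],3),np.uint8)
out[:im1.shape[0],:im1.shape[1]]=im1;out[:im2.shape[0],im1.shape[1]:]=im2
cv2.imwrite('pics/rack.png',out[...,::-1])
E
```

```text
carousel [0.62728628 0.00782426 0.13973589] [-0.0022  0.0008 -0.0004  0.001  -0.0004 -0.0011  0.0004 -0.      0.0019]
[-151.2  136.7   99.1   58.6   27.    -8.7  -45.3  -80.7 -112.9]
cradle 674.0 ((232.1775665283203, 266.61895751953125), (49.09161376953125, 16.383445739746094), 49.76364517211914)
[210.06894 253.17241] [ 0.61593283 -0.12773113  0.05      ]
[222.57584 242.58965] [ 0.58983867 -0.08866113  0.05      ]
[254.2862 280.0655] [ 0.72225107 -0.02521489  0.05      ]
[241.7793  290.64825] [ 0.74521812 -0.06314552  0.05      ]
mat 1858.0
[166 206] [ 0.39292059 -0.23913907  0.003     ]
[122 211] [ 0.38174014 -0.37601579  0.003     ]
[120 252] [ 0.52857735 -0.38661763  0.003     ]
[167 246] [ 0.53758291 -0.24880959  0.003     ]
pin [ 0.67772512 -0.08754413  0.062     ]
net [array([0.366, 0.051, 0.009]), array([0.371, 0.128, 0.009]), array([0.387, 0.053, 0.009]), array([0.362, 0.127, 0.009])]
```

View pics/rack.png

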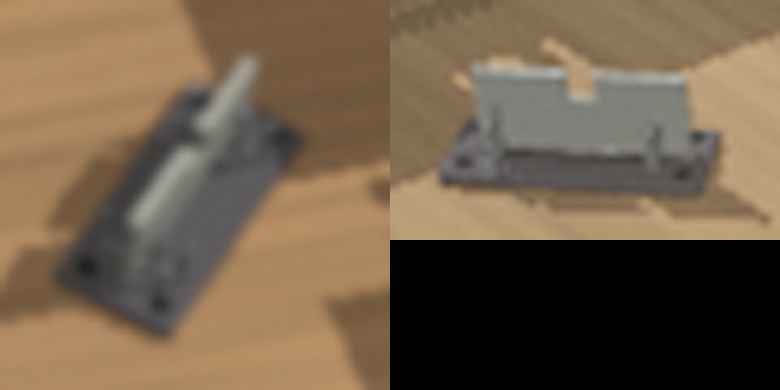

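The rack crop shows the blade standing upright: its top edge runs from (253,62) to (135,218) in the 6.5x crop. The tray corners are at (190,85), (300,135), (172,335) and (58,275). Next come the rack, the tall items and the other loose objects.

```bash
python3 - <<'E'
from h import *
import pickle
a,b=pickle.load(open('v1.pkl','rb'))
f=lambda u,v,z:onz(a,325+u/6.5,155+v/6.5,z).round(4)
g=lambda u,v,z:onz(b,175+(u-390)/6,170+v/6,z).round(4)
R=[f(190,85,.008),f(300,135,.008),f(172,335,.008),f(58,275,.008)]
print('rack',R,np.mean(R,0));d=R[1]+R[0]-R[2]-R[3];print('ax',np.degrees(np.arctan2(d[1],d[0])))
t=[f(253,62,.058),f(135,218,.058)];print('blade top a',t,np.mean(t,0),np.linalg.norm(t[0]-t[1]))
t2=[g(475,68,.058),g(690,76,.058)];print('blade top b',t2,np.mean(t2,0),np.linalg.norm(t2[0]-t2[1]))
for T in(t,t2):
  d=T[0]-T[1];print(np.degrees(np.arctan2(d[1],d[0])))
s=lambda u,v,z:onz(a,u/1.4,v/1.4,z).round(3)
c=np.array([.6273,.0078])
for n,u,v,z in(('disp',357,289,.142),('bottle',400,331,.14),('tin',388,318,.092)):
  p=s(u,v,z)[:2]-c;print(n,p,np.hypot(*p),np.degrees(np.arctan2(p[1],p[0])))
print('net',[s(u,v,.009) for u,v in((303,265),(395,250),(362,270),(312,283),(348,249))])
print('dish',s(503,352,.02),'ring',s(219,419,.01),'canister top',s(115,378,.168))
w=lambda u,v,z:onz(b,u/1.4,v/1.4,z).round(3)
print('b: net',[w(u,v,.009) for u,v in((312,328),(395,356),(376,379),(333,358))],'cradle/disp',w(414,268,.142)[:2]-c,w(434,242,.14)[:2]-c,'ring',w(577,357,.01))
E
```

```text
rack [array([0.3775, 0.3763, 0.008 ]), array([0.4203, 0.4198, 0.008 ]), array([0.5231, 0.3176, 0.008 ]), array([0.4775, 0.2752, 0.008 ])] [0.4496   0.347225 0.008   ]
ax 134.92945610617912
blade top a [array([0.4091, 0.39  , 0.058 ]), array([0.4882, 0.3035, 0.058 ])] [0.44865 0.34675 0.058  ] 0.11721373639637978
blade top b [array([0.4076, 0.3828, 0.058 ]), array([0.4932, 0.2981, 0.058 ])] [0.4504  0.34045 0.058  ] 0.12042196643469995
132.44138349168128
135.30279343220963
disp [-0.0743  0.0062] 0.07455823227518198 175.22997651162666
bottle [0.0347 0.0642] 0.07297759930279979 61.6088472554754
tin [-0.0283  0.0572] 0.06381794418500175 116.32414532476514
net [array([ 0.367, -0.076,  0.009]), array([0.37 , 0.135, 0.009]), array([0.41 , 0.05 , 0.009]), array([ 0.421, -0.065,  0.009]), array([0.344, 0.031, 0.009])]
dish [0.685 0.285 0.02 ] ring [ 0.703 -0.292  0.01 ] canister top [ 0.666 -0.44   0.168]
b: net [array([0.358, 0.122, 0.009]), array([ 0.428, -0.061,  0.009]), array([ 0.356, -0.088,  0.009]), array([0.332, 0.014, 0.009])] cradle/disp [-0.0943 -0.0058] [0.0187 0.0492] ring [ 0.698 -0.3    0.01 ]
```

Measurements are consistent: the lug ring fits to about 1 mm at radius 0.1397 m, the pin to 1 mm, and the two rack views agree. The cradle lies at about −62.5°, so it needs about 117.5° clockwise. I'll straddle the lug at −152.8° and go there now.

Request:
play_rows([
  [2.08,-4.64,0,0,0,0.0576,3.4],
  [2.08,-4.64,0,0,0,0.0576,3.4],
  [2.08,-4.64,0,0,0,0.0576,3.4],
  [2.08,-4.64,0,0,0,0.0576,3.4],
  [2.08,-4.64,0,0,0,0.0576,3.4],
  [2.08,-4.64,0,0,0,0.0576,3.4],
  [2.08,-4.64,0,0,0,0.0576,3.4],
  [2.08,-4.64,0,0,0,0.0576,3.4],
  [2.08,-4.64,0,0,0,0.0576,3.4],
  [2.08,-4.64,0,0,0,0.0576,3.4],
  [2.08,-4.64,0,0,0,0.0576,3.4],
  [2.08,-4.64,0,0,0,0.0576,3.4],
  [2.08,-4.64,0,0,0,0.0576,3.4],
  [2.08,-4.64,0,0,0,0.0576,3.4],
  [0,0,-5,0,0,0,3.4],
  [0,0,-5,0,0,0,3.4],
  [0,0,-2,0,0,0,3.4],
  [0,0,0,0,0,0,3.4],
])

```text
time: 2.35
ee_pos: [0.4941, -0.059, 0.1012]
eef_rot: [0.522, 0.853, -0.001, -0.001]
ft_force: [0.3, -0.3, 1.0]
width: 0.0339
```

```bash
cat >> h.py <<'E'
from scipy.spatial.transform import Rotation as Ro
def st():
    s=r.read_state();M=Ro.from_quat(s['eef_rot']).as_matrix();print('t',round(s['time'],2),'p',s['ee_pos'].round(4),'xax',M[:,0].round(3),'zax',M[:,2].round(3),'F',s['ft_force'].round(1),'w',round(s['width'],4),'q',np.round(s['joint_positions'],2));return s,M
E
python3 - <<'E'
from h import *
s,M=st();print(np.degrees(np.arctan2(M[1,0],M[0,0])))
w=cam('wrist');save(w,'w1.png',None,1.3)
E
```

```text
t 2.35 p [ 0.4941 -0.059   0.1012] xax [-0.456  0.89   0.001] zax [-0.003 -0.001 -1.   ] F [ 0.3 -0.3  1. ] w 0.0339 q [-0.54  0.18  0.63  1.96 -0.12  1.04  2.18]
117.1250696147248
```

View pics/w1.png

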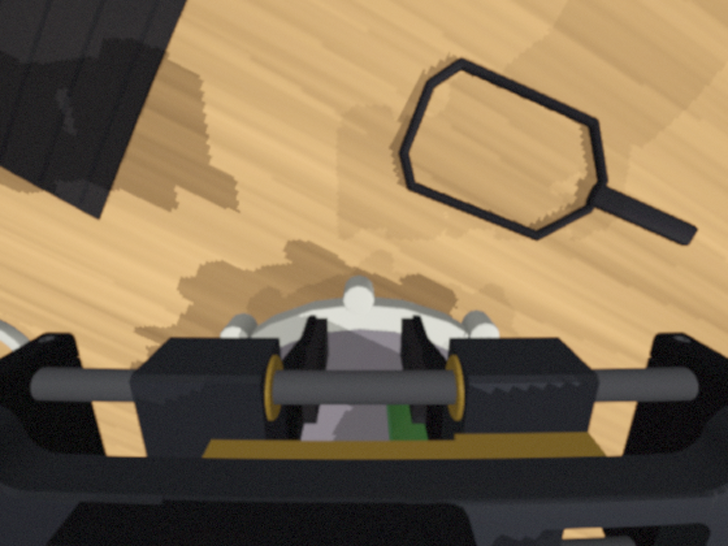

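The wrist view shows the lug at (358,297), centred between the fingers, with its neighbours at (477,324) and (238,328). I'll check that in millimetres.

```bash
python3 - <<'E'
from h import *
s,M=st()
w=cam('wrist')
c=np.array([.6273,.0078])
for u,v in((358,297),(480,326),(236,330)):
    p=onz(w,u/1.3,v/1.3,.04)[:2];d=p-c;print(p.round(4),np.hypot(*d),np.degrees(np.arctan2(d[1],d[0])))
E
```

```text
t 2.4 p [ 0.4951 -0.059   0.1026] xax [-0.456  0.89   0.   ] zax [-0.001 -0.    -1.   ] F [0.6 0.1 1. ] w 0.0343 q [-0.54  0.18  0.63  1.96 -0.12  1.04  2.18]
[ 0.4993 -0.0603] 0.1449682639142834 -151.96559311929818
[0.4813 0.0187] 0.1463913881562835 175.74934829353313
[ 0.5559 -0.1203] 0.14663915925855192 -119.11905116271708
```

Request:
play_rows([
  [-0.1,-0.1,-2,0,0,0,3.4],
  [0,0,-2,0,0,0,3.4],
  [0,0,-2,0,0,0,3.4],
  [0,0,-1,0,0,0,3.4],
  [0,0,-0.7,0,0,0,3.4],
  [0,0,0,0,0,0,3.4],
])

```text
time: 3.2
ee_pos: [0.4946, -0.0599, 0.0258]
eef_rot: [0.521, 0.853, 0.0, 0.0]
ft_force: [-0.1, 0.4, 0.6]
width: 0.0339
```

```bash
python3 - <<'E'
from h import *
s,M=st()
c=np.array([.6273,.0078]);d=s['ee_pos'][:2]-c;th0=np.arctan2(d[1],d[0]);print(np.hypot(*d),np.degrees(th0))
# plan: 117.5+ deg cw, per-row angle smooth
N=46;x=np.arange(N+1)/N
prof=np.interp(np.linspace(0,1,N),[0,.16,.84,1],[.1,1,1,.1]);cum=np.r_[0,np.cumsum(prof)/prof.sum()]
tot=np.radians(118);th=-152.6*np.pi/180-cum*tot
P=c+.150*np.c_[np.cos(th),np.sin(th)];P=np.r_[P]
rows=np.round(np.c_[np.diff(P,axis=0)*100,-np.diff(cum)*tot],3)
print(rows.tolist(),P[0],P[-1])
E
```

```text
t 3.2 p [ 0.4946 -0.0599  0.0258] xax [-0.456  0.89  -0.   ] zax [ 0.  0. -1.] F [-0.1  0.4  0.6] w 0.0339 q [-0.5   0.3   0.6   2.02 -0.22  0.88  2.26]
0.1489654867220705 -152.98119630048126
[[-0.037, 0.071, -0.005], [-0.081, 0.161, -0.012], [-0.122, 0.252, -0.019], [-0.158, 0.346, -0.025], [-0.187, 0.442, -0.032], [-0.207, 0.542, -0.039], [-0.216, 0.645, -0.045], [-0.212, 0.751, -0.052], [-0.176, 0.781, -0.053], [-0.134, 0.789, -0.053], [-0.092, 0.795, -0.053], [-0.05, 0.799, -0.053], [-0.007, 0.8, -0.053], [0.036, 0.799, -0.053], [0.078, 0.796, -0.053], [0.121, 0.791, -0.053], [0.163, 0.784, -0.053], [0.204, 0.774, -0.053], [0.245, 0.762, -0.053], [0.285, 0.748, -0.053], [0.325, 0.731, -0.053], [0.363, 0.713, -0.053], [0.401, 0.693, -0.053], [0.437, 0.67, -0.053], [0.472, 0.646, -0.053], [0.506, 0.62, -0.053], [0.539, 0.592, -0.053], [0.569, 0.562, -0.053], [0.599, 0.531, -0.053], [0.626, 0.498, -0.053], [0.652, 0.464, -0.053], [0.676, 0.429, -0.053], [0.697, 0.392, -0.053], [0.717, 0.355, -0.053], [0.735, 0.316, -0.053], [0.751, 0.276, -0.053], [0.765, 0.236, -0.053], [0.776, 0.195, -0.053], [0.766, 0.15, -0.052], [0.673, 0.098, -0.045], [0.577, 0.059, -0.039], [0.479, 0.032, -0.032], [0.38, 0.015, -0.025], [0.28, 0.005, -0.019], [0.18, 0.0, -0.012], [0.08, -0.001, -0.005]] [ 0.49412769 -0.06122997] [0.62887077 0.15779178]
```

Request:
play_rows([
  [-0.04,0.07,0,0,0,-0.005,3.4],
  [-0.08,0.16,0,0,0,-0.012,3.4],
  [-0.12,0.25,0,0,0,-0.019,3.4],
  [-0.16,0.35,0,0,0,-0.025,3.4],
  [-0.19,0.44,0,0,0,-0.032,3.4],
  [-0.21,0.54,0,0,0,-0.039,3.4],
  [-0.22,0.65,0,0,0,-0.045,3.4],
  [-0.21,0.75,0,0,0,-0.052,3.4],
  [-0.18,0.78,0,0,0,-0.053,3.4],
  [-0.13,0.79,0,0,0,-0.053,3.4],
  [-0.09,0.79,0,0,0,-0.053,3.4],
  [-0.05,0.8,0,0,0,-0.053,3.4],
  [-0.01,0.8,0,0,0,-0.053,3.4],
  [0.04,0.8,0,0,0,-0.053,3.4],
  [0.08,0.8,0,0,0,-0.053,3.4],
  [0.12,0.79,0,0,0,-0.053,3.4],
  [0.16,0.78,0,0,0,-0.053,3.4],
  [0.2,0.77,0,0,0,-0.053,3.4],
  [0.25,0.76,0,0,0,-0.053,3.4],
  [0.28,0.75,0,0,0,-0.053,3.4],
])

```text
time: 5.7
ee_pos: [0.4887, 0.0665, 0.0256]
eef_rot: [0.832, 0.555, -0.0, 0.0]
ft_force: [1.6, -0.7, -0.0]
width: 0.0342
```

Request:
play_rows([
  [0.33,0.73,0,0,0,-0.053,3.4],
  [0.36,0.71,0,0,0,-0.053,3.4],
  [0.4,0.69,0,0,0,-0.053,3.4],
  [0.44,0.67,0,0,0,-0.053,3.4],
  [0.47,0.65,0,0,0,-0.053,3.4],
  [0.51,0.62,0,0,0,-0.053,3.4],
  [0.54,0.59,0,0,0,-0.053,3.4],
  [0.57,0.56,0,0,0,-0.053,3.4],
  [0.6,0.53,0,0,0,-0.053,3.4],
  [0.63,0.5,0,0,0,-0.053,3.4],
  [0.65,0.46,0,0,0,-0.053,3.4],
  [0.68,0.43,0,0,0,-0.053,3.4],
  [0.7,0.39,0,0,0,-0.053,3.4],
  [0.72,0.35,0,0,0,-0.053,3.4],
  [0.73,0.32,0,0,0,-0.053,3.4],
])

```text
time: 7.58
ee_pos: [0.5715, 0.1486, 0.0252]
eef_rot: [0.982, 0.19, -0.001, 0.0]
ft_force: [-1.1, -0.8, 0.4]
width: 0.0338
```

```bash
python3 - <<'E'
from h import *
s,M=st()
c=np.array([.6273,.0078]);d=s['ee_pos'][:2]-c;print(np.hypot(*d),np.degrees(np.arctan2(d[1],d[0])),np.degrees(np.arctan2(M[1,0],M[0,0])))
a=cam('scene');save(a,'s2.png',(190,160,340,310),4)
E
```

```text
t 7.58 p [0.5715 0.1486 0.0252] xax [ 0.928  0.373 -0.001] zax [-0.001 -0.    -1.   ] F [-1.1 -0.8  0.4] w 0.0338 q [-0.94  0.56  0.78  1.79 -0.46  0.99  0.41]
0.15142059546496092 111.61342527068224 21.87909740311456
```

View pics/s2.png

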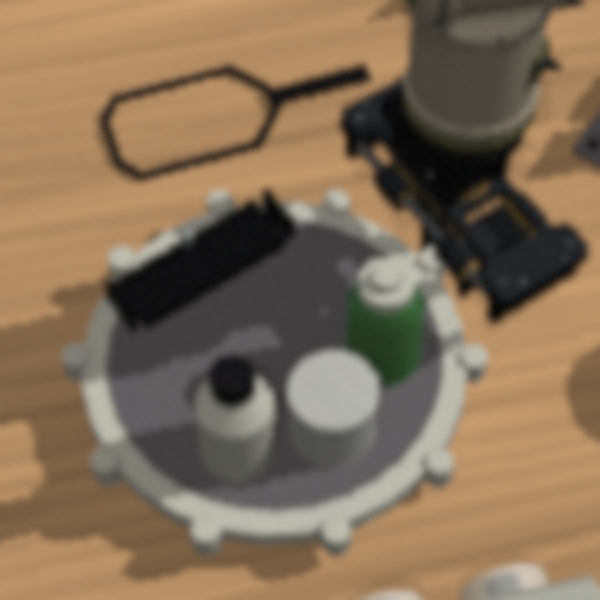

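Halfway (crop of the scene): the cradle is at (205,260), nearly facing front, the lug is between the fingers, and all three items are standing. I'll continue with the final decelerating part.

Request:
play_rows([
  [0.2,0.08,0,0,0,-0.015,3.4],
  [0.45,0.16,0,0,0,-0.033,3.4],
  [0.75,0.24,0,0,0,-0.053,3.4],
  [0.78,0.2,0,0,0,-0.053,3.4],
  [0.79,0.15,0,0,0,-0.053,3.4],
  [0.77,0.1,0,0,0,-0.052,3.4],
  [0.67,0.06,0,0,0,-0.045,3.4],
  [0.58,0.03,0,0,0,-0.039,3.4],
  [0.48,0.01,0,0,0,-0.032,3.4],
  [0.38,0,0,0,0,-0.025,3.4],
  [0.28,0,0,0,0,-0.019,3.4],
  [0.18,0,0,0,0,-0.012,3.4],
  [0.08,0,0,0,0,-0.005,3.4],
  [0,0,0,0,0,0,3.4],
])

```text
time: 9.38
ee_pos: [0.636, 0.1587, 0.0256]
eef_rot: [1.0, -0.026, 0.0, -0.0]
ft_force: [-0.7, -0.4, -0.3]
width: 0.034
```

```bash
python3 - <<'E'
from h import *
s,M=st()
c=np.array([.6273,.0078]);d=s['ee_pos'][:2]-c;print(np.hypot(*d),np.degrees(np.arctan2(d[1],d[0])),np.degrees(np.arctan2(M[1,0],M[0,0])))
a=cam('scene')
m=cv2.inRange(a['img'],(0,0,0),(45,45,45));k=np.zeros_like(m);k[195:250,205:280]=m[195:250,205:280]
q=max(cv2.findContours(k,cv2.RETR_EXTERNAL,cv2.CHAIN_APPROX_NONE)[0],key=cv2.contourArea)
R=cv2.minAreaRect(q);B=np.array([onz(a,*p,.05)[:2] for p in cv2.boxPoints(R)]);print(R,B.round(4),B.mean(0))
E=[B[1]-B[0],B[2]-B[1]];e=max(E,key=np.linalg.norm);print('bed dir deg',np.degrees(np.arctan2(e[1],e[0])),[np.linalg.norm(x) for x in E])
# lower-edge line fit of bed (front/back edges on plane z=.05)
save(a,'s3.png',(190,160,340,310),4)
E
```

```text
t 9.38 p [0.636  0.1587 0.0256] xax [ 0.999 -0.052  0.   ] zax [ 0.  0. -1.] F [-0.7 -0.4 -0.3] w 0.034 q [-0.9   0.72  0.83  1.6  -0.59  1.08  0.04]
0.1511084001166321 86.69555729755685 -2.9532819077658257
((252.4053955078125, 221.4324493408203), (13.151917457580566, 48.6620979309082), 80.53767395019531) [[ 0.5142 -0.0626]
 [ 0.5169  0.0789]
 [ 0.5624  0.0748]
 [ 0.5593 -0.0639]] [0.53818234 0.00677475]
bed dir deg 88.90261815545459 [np.float64(0.14154438738524505), np.float64(0.04574273376602927)]
```

View pics/s3.png

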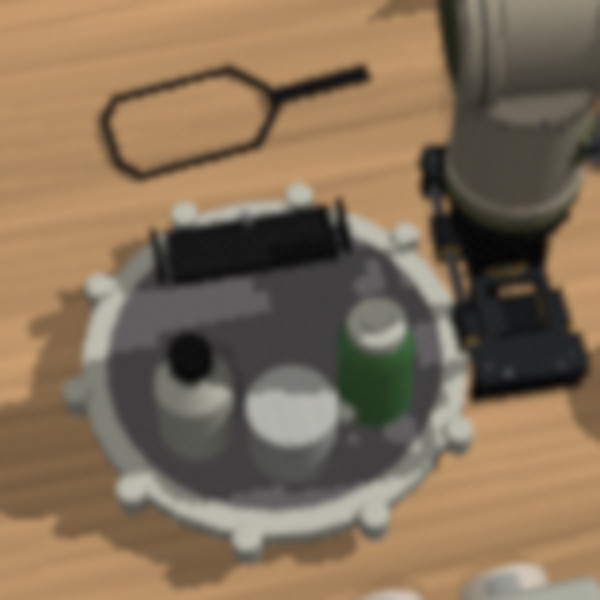

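The cradle now faces front to within about 1°: cheeks at (160,255) and (340,225) in the crop, everything standing. Off to the rack.

Request:
play_rows([
  [0,0,2,0,0,0,3.4],
  [0,0,4.5,0,0,0,3.4],
  [0,0,5,0,0,0,3.4],
  [-2.33,2.33,2,0,0,0.105,5],
  [-2.33,2.33,0,0,0,0.105,5],
  [-2.33,2.33,0,0,0,0.105,5],
  [-2.33,2.33,0,0,0,0.105,5],
  [-2.33,2.33,0,0,0,0.105,5],
  [-2.33,2.33,0,0,0,0.105,5],
  [-2.33,2.33,0,0,0,0.105,5],
  [-2.33,2.33,0,0,0,0.105,5],
  [0,0,0,0,0,0,5],
  [0,0,0,0,0,0,5],
])

```text
time: 11.05
ee_pos: [0.4505, 0.3444, 0.1616]
eef_rot: [0.924, 0.383, 0.001, -0.0]
ft_force: [-0.1, -1.3, -0.3]
width: 0.0499
```

```bash
python3 - <<'E'
from h import *
s,M=st();print(np.degrees(np.arctan2(M[1,0],M[0,0])))
w=cam('wrist');save(w,'w2.png',None,1.4)
for p in((.4496,.347,.058),(.4496+.0424,.347-.0424,.058),(.4496-.0424,.347+.0424,.058),*[s['ee_pos']]): print(np.array(proj(w,p))*1.4)
E
```

```text
t 11.05 p [0.4505 0.3444 0.1616] xax [0.706 0.708 0.002] zax [ 0.001  0.001 -1.   ] F [-0.1 -1.3 -0.3] w 0.0499 q [-1.39  0.3   0.79  1.74 -0.23  1.2   0.25]
45.05291975735645
[394.35271204 289.52936621]
[394.08221113 369.48310411]
[394.65038932 198.57434048]
[393.01382691 364.43690255]
```

View pics/w2.png

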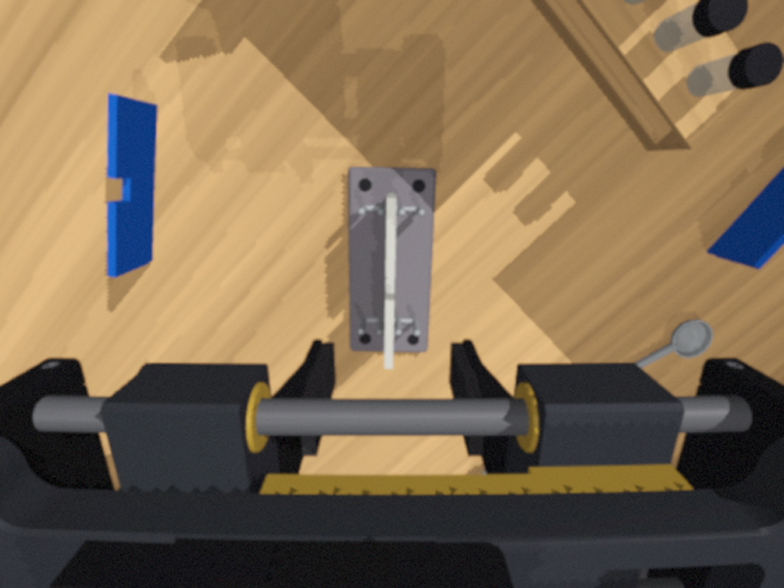

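The wrist view shows the blade's top edge from (391,195) to (389,368), with the notch at about (390,293) and the jaws straddling it. The two blue look-alikes are well to the side.

```bash
python3 - <<'E'
from h import *
s,M=st();w=cam('wrist')
P=[onz(w,u/1.4,v/1.4,.058) for u,v in((391,195),(390,293),(389,368))]
print(P,np.linalg.norm(P[0]-P[2]));d=P[0]-P[2];print(np.degrees(np.arctan2(d[1],d[0])))
mid=(P[0]+P[2])/2;print(mid);t=mid[:2]+.02*np.array([.707,-.707]);print('shift cm',(t-s['ee_pos'][:2])*100)
E
```

```text
t 11.1 p [0.4507 0.344  0.1614] xax [0.707 0.707 0.001] zax [ 0.001  0.001 -1.   ] F [0.2 0.1 0.5] w 0.05 q [-1.39  0.3   0.79  1.74 -0.23  1.2   0.25]
[array([0.40421959, 0.38898791, 0.058     ]), array([0.44940221, 0.34285997, 0.058     ]), array([0.48866989, 0.30252469, 0.058     ])] 0.12086249358097863
134.32523742829034
[0.44644474 0.3457563  0.058     ]
shift cm [ 0.99050858 -1.24116163]
```

Request:
play_rows([
  [1,-1.24,-2,0,0,0,5],
  [0,0,-4,0,0,0,5],
  [0,0,-4,0,0,0,5],
  [0,0,-2,0,0,0,5],
  [0,0,-0.8,0,0,0,5],
  [0,0,0,0,0,0,1],
  [0,0,0,0,0,0,0],
  [0,0,0,0,0,0,0],
  [0,0,0,0,0,0,0],
  [0,0,0,0,0,0,0],
  [0,0,0,0,0,0,0],
], grip_force=25)

```text
time: 12.52
ee_pos: [0.4596, 0.3327, 0.0327]
eef_rot: [0.923, 0.384, 0.0, -0.0]
ft_force: [0.5, -0.0, 1.5]
width: 0.006
```

Request:
play_rows([
  [0,0,1,0,0,0,0],
  [0,0,3,0,0,0,0],
  [0,0,5,0,0,0,0],
  [0,-1.5,3,0,0,0,0],
  [0.08,-3,0.5,0,0,-0.056,0],
  [0.08,-4.75,0,0,0,-0.056,0],
  [0.08,-4.75,0,0,0,-0.056,0],
  [0.08,-4.75,0,0,0,-0.056,0],
  [0.08,-4.75,0,0,0,-0.056,0],
  [0.08,-4.75,0,0,0,-0.056,0],
  [0.08,-4.75,0,0,0,-0.056,0],
  [0.08,-4.75,0,0,0,-0.056,0],
  [0.08,-4.75,0,0,0,-0.056,0],
  [0.08,-4.75,0,0,0,-0.056,0],
  [0.08,-4.75,0,0,0,-0.056,0],
  [0.08,-4.75,0,0,0,-0.056,0],
  [0.08,-4.75,0,0,0,-0.056,0],
  [0,-4,0,0,0,-0.056,0],
  [0,-1,0,0,0,0,0],
])

```text
time: 14.9
ee_pos: [0.4686, -0.3353, 0.158]
eef_rot: [1.0, -0.0, -0.0, 0.001]
ft_force: [-1.0, 0.7, 0.1]
width: 0.0059
```

Request:
play_rows([
  [0,0,0,0,-0.06,0,0],
  [0,0,0,0,-0.11,0,0],
  [0,0,0,0,-0.11,0,0],
  [0,0,0,0,-0.11,0,0],
  [0,0,0,0,-0.11,0,0],
  [0,0,0,0,-0.11,0,0],
  [0,0,0,0,-0.055,0,0],
  [0,0,0,0,0,0,0],
])

```text
time: 15.9
ee_pos: [0.4697, -0.3312, 0.1574]
eef_rot: [0.945, 0.002, 0.327, -0.001]
ft_force: [0.2, 0.6, 0.1]
width: 0.0059
```

```bash
python3 - <<'E'
from h import *
s,M=st()
b=cam('side');save(b,'b2.png',(260,210,440,345),4)
E
```

```text
t 15.9 p [ 0.4697 -0.3312  0.1574] xax [0.786 0.003 0.618] zax [ 0.618  0.003 -0.786] F [0.2 0.6 0.1] w 0.0059 q [-0.47 -0.13  1.27  2.19 -0.64  0.61  1.29]
```

View pics/b2.png

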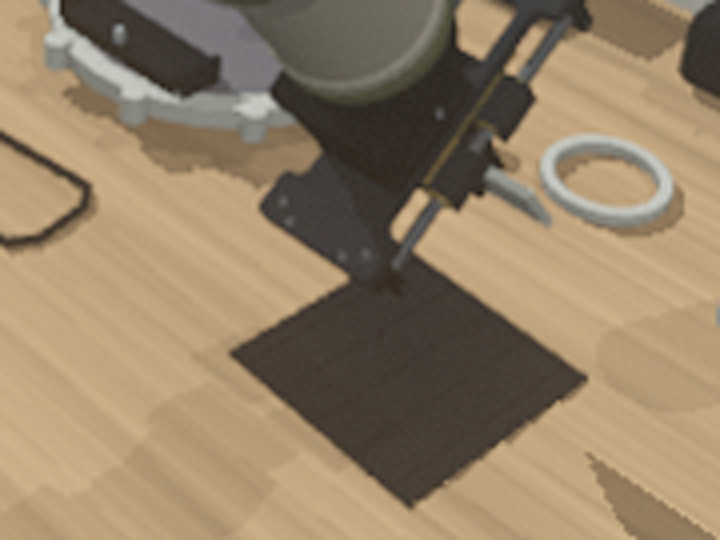

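The side view shows the tilted gripper over the mat with the blade between the fingers, clear of the ring at (605,180). Lowering onto the mat.

Request:
play_rows([
  [0,0,-2,0,0,0,0],
  [0,0,-3,0,0,0,0],
  [0,0,-3,0,0,0,0],
  [0,0,-2.5,0,0,0,0],
  [0,0,-1.2,0,0,0,0],
  [0,0,-0.6,0,0,0,0],
  [0,0,-0.4,0,0,0,0],
  [0,0,-0.3,0,0,0,0],
  [0,0,0,0,0,0,0],
])

```text
time: 17.08
ee_pos: [0.4698, -0.3317, 0.0453]
eef_rot: [0.946, 0.003, 0.323, -0.001]
ft_force: [-1.0, -0.3, -0.0]
width: 0.0059
```

```bash
python3 -c "
from h import *
st()"
```

```text
t 17.07 p [ 0.4698 -0.3317  0.0453] xax [0.791 0.004 0.612] zax [ 0.612  0.005 -0.791] F [-1.  -0.3 -0. ] w 0.0059 q [ 0.43  0.23  0.41  2.23 -1.26  0.58  1.88]
```

Request:
play_rows([
  [0,0,-0.6,0,0,0,0],
  [0,0,-0.6,0,0,0,0],
  [0,0,-0.5,0,0,0,0],
  [0,0,0,0,0,0,0],
])

```text
time: 17.58
ee_pos: [0.4694, -0.3319, 0.0284]
eef_rot: [0.946, 0.002, 0.323, -0.001]
ft_force: [0.5, 0.3, -0.9]
width: 0.0057
```

```bash
python3 -c "
from h import *
st()"
```

```text
t 17.57 p [ 0.4694 -0.3319  0.0284] xax [0.791 0.003 0.612] zax [ 0.612  0.004 -0.791] F [ 0.5  0.3 -0.9] w 0.0057 q [ 0.7   0.26  0.11  2.22 -1.26  0.52  1.91]
```

Request:
play_rows([
  [0,0,-0.2,0,0,0,0],
  [0,0,-0.15,0,0,0,0],
  [0,0,-0.1,0,0,0,0],
  [0,0,0,0,0,0,0],
])

```text
time: 18.08
ee_pos: [0.4691, -0.3322, 0.0242]
eef_rot: [0.946, 0.002, 0.324, -0.001]
ft_force: [-1.0, 1.2, -0.1]
width: 0.0056
```

Request:
play_rows([
  [0,0,0,0,0,0,1],
  [0,0,0,0,0,0,1.6],
  [0,0,0,0,0,0,2.4],
  [0,0,0,0,0,0,2.4],
  [-0.3,0,0.4,0,0,0,2.4],
  [-0.6,0,0.8,0,0,0,2.4],
  [-0.9,0,1.2,0,0,0,2.4],
  [-1.2,0,1.6,0,0,0,2.4],
  [-1.2,0,1.6,0,0,0,2.4],
  [-0.6,0,1.6,0,0,0,2.4],
  [0,0,1.6,0,0.05,0,2.4],
  [0,0,1.6,0,0.1,0,2.4],
  [0,0,2,0,0.11,0,4],
  [0,0,2,0,0.11,0,8.5],
  [0,0,1,0,0.11,0,8.5],
  [0,0,0,0,0.11,0,8.5],
  [0,0,0,0,0.07,0,8.5],
  [0,0,0,0,0,0,8.5],
])

```text
time: 20.32
ee_pos: [0.4217, -0.332, 0.1784]
eef_rot: [1.0, 0.002, -0.0, -0.001]
ft_force: [0.1, 0.5, 0.1]
width: 0.0761
```

```bash
python3 - <<'E'
from h import *
s,M=st()
w=cam('wrist');save(w,'w3.png',None,1.4)
E
```

```text
t 20.32 p [ 0.4217 -0.332   0.1784] xax [ 1.     0.005 -0.001] zax [-0.001  0.002 -1.   ] F [0.1 0.5 0.1] w 0.0761 q [ 0.56  0.17  0.02  1.76 -0.01  1.22  0.59]
```

View pics/w3.png

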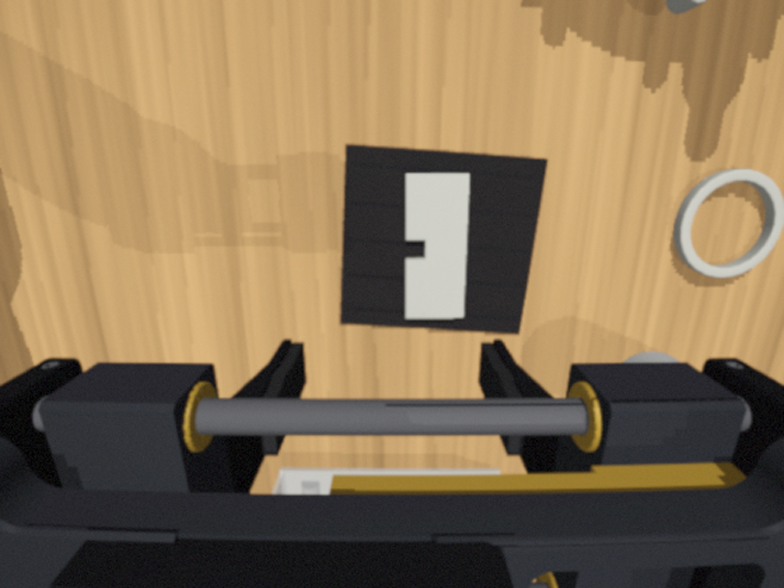

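The blade lies flat on the mat at (405–470, 172–320), notch at (413,248) toward −x as wanted. Next: its exact pose, and the pin from both fixed cameras.

```bash
python3 - <<'E'
from h import *
s,M=st();w=cam('wrist')
g=cv2.inRange(w['img'],(140,140,130),(255,255,255));k=np.zeros_like(g);k[112:235,275:345]=g[112:235,275:345]
q=max(cv2.findContours(k,cv2.RETR_EXTERNAL,cv2.CHAIN_APPROX_NONE)[0],key=cv2.contourArea)
e=cv2.approxPolyDP(q,3,True)[:,0]
for p in e: print(p,onz(w,*p,.009)[:2].round(4))
pts=np.array([onz(w,*p[0],.009)[:2] for p in q]).astype(np.float32);R=cv2.minAreaRect(pts);print('rect',R)
a=cam('scene');b=cam('side')
for n,c in(('a',a),('b',b)):
    u,v=proj(c,(.5195,.007,.060));print(n,u,v)
    x0,y0=int(u)-8,int(v)-8;G=cv2.cvtColor(c['img'],cv2.COLOR_RGB2GRAY)[y0:y0+17,x0:x0+17];print(x0,y0);print(G)
E
```

```text
t 20.38 p [ 0.421  -0.3323  0.1783] xax [ 1.     0.004 -0.   ] zax [-0.     0.002 -1.   ] F [-0.5  0.6 -0.2] w 0.0796 q [ 0.56  0.17  0.03  1.76 -0.01  1.22  0.59]
[290 124] [ 0.4309 -0.2562]
[290 170] [ 0.4316 -0.3065]
[304 172] [ 0.4475 -0.3087]
[302 184] [ 0.4456 -0.3227]
[290 185] [ 0.4318 -0.3239]
[290 226] [ 0.4325 -0.3741]
[329 226] [ 0.4794 -0.374 ]
[335 124] [ 0.4798 -0.2559]
rect ((0.45655882358551025, -0.3150198757648468), (0.04976452514529228, 0.12016862630844116), 0.7951635122299194)
a 251.21559586276055 214.13766893025786
243 206
[[150 150 151 151 151 151 151 151 151 151 149 149 149 149 148 147 146]
 [150 150 150 150 149 149 148 148 147 147 146 145 144 143 143 142 141]
 [148 148 146 147 145 145 144 144 143 142 141 139 138 138 137 136 136]
 [143 143 142 141 141 141 140 139 140 140 140 140 140 140 141 142 142]
 [139 139 139 140 141 142 146 147 150 151 152 154 154 154 157 158 158]
 [139 141 144 148 153 157 158 156 160 165 168 169 168 167 168 168 165]
 [151 156 160 165 168 169 163 152 152 160 165 162 156 153 150 147 142]
 [165 167 169 170 169 163 148 131 127 135 138 128 115
[... 1212 characters left out ...]
 65  64  61  63  61  58  61  59  61  61  62  61  59  62  77]
 [ 63  63  62  64  63  60  77 125 120  68  60  61  59  62  60  61  60]
 [ 57  60  63  64  62  59 107 156 144  82  60  61  62  62  60  59  61]
 [ 53  58  60  61  63  60 102 134 120  88  57  62  62  60  61  60  63]
 [ 62  55  57  60  60  60  92 119 108  81  60  60  60  63  61  62  60]
 [127  65  55  54  57  57  81 102  97  72  60  63  62  62  62  58  64]
 [170 127  87  52  53  56  60  69  69  59  56  58  60  61  62  61  61]
 [189 179 143  90  68  54  55  56  57  56  59  62  62  60  62  62  62]
 [198 198 186 157 115  76  56  55  58  59  60  62  62  62  62  63  61]
 [197 198 196 186 156 115  85  67  54  55  56  57  62  62  64  64  61]]
```

```bash
python3 - <<'E'
from h import *
a=cam('scene');b=cam('side')
print('b mid',onz(b,289.4,218.4,.056),'b top',onz(b,289.4,215.8,.062),'a base',onz(a,251.5,217,.05),'a mid',onz(a,251.4,214,.056))
print('carousel model', .6273-.109*np.cos(np.radians(-1)),.0078)
for p in ((.5183,.0078,.05),(.5183,.0078,.062),(.5183,.0078,.056)): print(proj(a,p),proj(b,p))
# check bed corners in the scene now that the view is free
m=cv2.inRange(a['img'],(0,0,0),(45,45,45));k=np.zeros_like(m);k[195:250,205:280]=m[195:250,205:280]
q=max(cv2.findContours(k,cv2.RETR_EXTERNAL,cv2.CHAIN_APPROX_NONE)[0],key=cv2.contourArea)
R=cv2.minAreaRect(q);B=np.array([onz(a,*p,.05)[:2] for p in cv2.boxPoints(R)]);print(B.round(4),B.mean(0))
# base check: carousel rim lugs
E
```

```text
b mid [0.5150283  0.00553956 0.056     ] b top [0.51808443 0.00907245 0.062     ] a base [0.5226959  0.00684155 0.05      ] a mid [0.51639714 0.0080078  0.056     ]
carousel model 0.5183166012279533 0.0078
(np.float64(251.53059628209684), np.float64(215.71731747887446)) (np.float64(289.6495289777355), np.float64(219.3532819092372))
(np.float64(251.38276254533608), np.float64(213.35756864260654)) (np.float64(289.74966086761697), np.float64(215.95803569923015))
(np.float64(251.4569387882553), np.float64(214.54190544295903)) (np.float64(289.69946312600956), np.float64(217.66020148793396))
[[ 0.5142 -0.0631]
 [ 0.5168  0.0774]
 [ 0.5613  0.0735]
 [ 0.5581 -0.0644]] [0.53760634 0.00585518]
```

The pin estimates agree on (0.518, 0.0075) within about 3 mm. The blade centre is (0.456, −0.315), and the measured size of 49.8 × 120.2 mm matches. Now the regrasp by the long edges, 18 mm to the side of the notch.

Request:
play_rows([
  [1.75,1.75,-2,0,0,0,7.5],
  [1.75,1.75,-4,0,0,0,7.5],
  [0,0,-4,0,0,0,7.5],
  [0,0,-4,0,0,0,7.5],
  [0,0,-2,0,0,0,7.5],
  [0,0,-0.8,0,0,0,7.5],
  [0,0,0,0,0,0,7.5],
], grip_force=15)

```text
time: 21.5
ee_pos: [0.4561, -0.2974, 0.0105]
eef_rot: [1.0, 0.002, -0.0, -0.001]
ft_force: [-0.8, -0.7, 0.2]
width: 0.0747
```

```bash
python3 -c "
from h import *
st()"
```

```text
t 21.5 p [ 0.4561 -0.2974  0.0105] xax [ 1.     0.003 -0.001] zax [-0.001  0.003 -1.   ] F [-0.8 -0.7  0.2] w 0.0747 q [ 0.51  0.38 -0.01  1.88  0.    0.88  0.5 ]
```

Down 6.5 mm more, then close gently.

Request:
play_rows([
  [0,0,-0.4,0,0,0,7.5],
  [0,0,-0.25,0,0,0,7.5],
  [0,0,0,0,0,0,6],
  [0,0,0,0,0,0,5],
  [0,0,0,0,0,0,4],
  [0,0,0,0,0,0,4],
  [0,0,0,0,0,0,4],
  [0,0,0,0,0,0,4],
])

```text
time: 22.5
ee_pos: [0.4563, -0.2972, 0.0039]
eef_rot: [1.0, 0.002, -0.0, -0.001]
ft_force: [-0.2, -0.4, 0.5]
width: 0.0496
```

Request:
play_rows([
  [0,0,0.5,0,0,0,4],
  [0,0,1.5,0,0,0,4],
  [0,0,3,0,0,0,4],
  [0,0,4,0,0,0,4],
  [0.5,2,2,0,0,0,4],
  [0.98,4.04,0,0,0,0,4],
  [0.98,4.04,0,0,0,0,4],
  [0.98,4.04,0,0,0,0,4],
  [0.98,4.04,0,0,0,0,4],
  [0.98,4.04,0,0,0,0,4],
  [0.98,4.04,0,0,0,0,4],
  [0.98,4.04,0,0,0,0,4],
  [0.5,2,0,0,0,0,4],
  [0,0,-2,0,0,0,4],
  [0,0,-1.5,0,0,0,4],
  [0,0,0,0,0,0,4],
  [0,0,0,0,0,0,4],
])

```text
time: 24.62
ee_pos: [0.5351, 0.0253, 0.0794]
eef_rot: [1.0, 0.002, -0.0, -0.001]
ft_force: [-0.6, -0.2, -0.3]
width: 0.0497
```

```bash
python3 - <<'E'
from h import *
s,M=st();b=cam('side');a=cam('scene')
A=cv2.resize(a['img'][170:250,200:305],None,fx=5.6,fy=5.6,interpolation=cv2.INTER_CUBIC)[:300]
w=cam('wrist');W=cv2.resize(w['img'],(400,300))
B=cv2.resize(b['img'][160:260,260:380],(400,300),interpolation=cv2.INTER_CUBIC)
A=cv2.resize(a['img'][165:255,195:315],(400,300),interpolation=cv2.INTER_CUBIC)
W2=cv2.resize(w['img'][180:300,200:360],(400,300),interpolation=cv2.INTER_CUBIC)
cv2.imwrite('pics/m4.png',np.vstack([np.hstack([W,A]),np.hstack([W2,B])])[...,::-1])
E
```

```text
t 24.62 p [0.5351 0.0253 0.0794] xax [ 1.     0.003 -0.   ] zax [-0.     0.003 -1.   ] F [-0.6 -0.2 -0.3] w 0.0497 q [ 0.08  0.28 -0.24  1.85  0.07  1.02 -0.19]
```

View pics/m4.png

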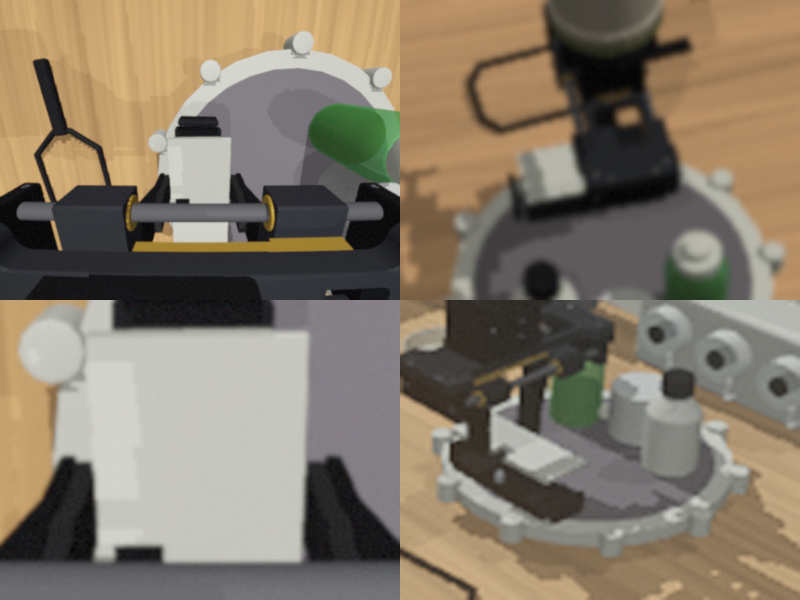

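```bash
python3 - <<'E'
from h import *
s,M=st();w=cam('wrist')
G=cv2.cvtColor(w['img'],cv2.COLOR_RGB2GRAY)
for v in(167,172,177): print(v,G[v,236:322:2])
L=lambda u,v,z:onz(w,u,v,z)[:2].round(4)
print('far blade edge',G[180:200,260],G[180:200,300])
for v in (189,191,193): print(v,'blade end',L(236,v,.0844),L(323,v,.0844))
for v in range(150,192,2): print(v,G[v,277],L(277,v,.06))
E
```

```text
t 24.77 p [0.5352 0.0255 0.0794] xax [1.    0.003 0.   ] zax [ 0.     0.003 -1.   ] F [-0.4  0.2 -0.3] w 0.0496 q [ 0.08  0.28 -0.24  1.85  0.07  1.02 -0.19]
167 [167 169 169 175 194 199 194 123  41  36  36  34  33  33  33  35  34  36
  33  33  32  34  32  31  29  28  34  32  31  29  31  32  31  38  92 119
 121 121 117 118 121 120 119]
172 [166 168 187 199 199 198 165  58  37  34  35  39  36  38  34  37  39  36
  37  37  40  38  39  41  39  42  35  37  40  36  41  39  42  41  36  99
 120 121 121 119 120 120 119]
177 [173 195 198 198 198 165  91  54  35  28  19  22  22  35  29  15  22  21
  20  24  23  25  27  26  28  28  26  31  26  27  33  31  22  37  65  99
 116 119 120 119 119 118 118]
far blade edge [ 19  24  25  21  27  27  27  25  25  32  54 104 150 173 187 195 198 197
 197 197] [  4  17  22  21  25  18  27  25  24  37  71 130 165 179 189 195 198 197
 197 198]
189 blade end [0.5101 0.0705] [0.5577 0.0706]
191 blade end [0.5101 0.0693] [0.5577 0.0695]
193 blade end [0.5101 0.0682] [0.5578 0.0684]
150 198 [0.5323 0.0891]
152 198 [0.5323 0.0879]
154 198 [0.5323 0.0867]
156 198 [0.5323 0.0854]
158 188 [0.5323 0.0842]
160 150 [0.5323 0.083 ]
162 103 [0.5323 0.0818]
164 26 [0.5323 0.0806]
166 29 [0.5323 0.0793]
168 33 [0.5323 0.0781]
170 43 [0.5323 0.0768]
172 39 [0.5323 0.0756]
174 31 [0.5323 0.0743]
176 28 [0.5323 0.0731]
178 17 [0.5323 0.0718]
180 13 [0.5323 0.0705]
182 22 [0.5323 0.0693]
184 18 [0.5323 0.068 ]
186 23 [0.5323 0.0667]
188 25 [0.5323 0.0654]
190 65 [0.5323 0.0641]
```

The blade is level in the jaws above the cradle. The cheek seen past the blade end agrees with the plan to within 1–2 mm, so I shift by −1 mm in x and y and lower.

Request:
play_rows([
  [-0.1,-0.1,-0.5,0,0,0,4],
  [0,0,-0.6,0,0,0,4],
  [0,0,-0.5,0,0,0,4],
  [0,0,-0.4,0,0,0,4],
  [0,0,-0.3,0,0,0,4],
  [0,0,0,0,0,0,4],
])

```text
time: 25.58
ee_pos: [0.5337, 0.0246, 0.0555]
eef_rot: [1.0, 0.002, -0.001, -0.001]
ft_force: [1.0, -0.6, -0.5]
width: 0.0498
```

```bash
python3 - <<'E'
from h import *
s,M=st();b=cam('side');save(b,'b5.png',(255,175,345,240),8)
E
```

```text
t 25.57 p [0.5337 0.0246 0.0555] xax [ 1.     0.004 -0.001] zax [-0.001  0.003 -1.   ] F [ 1.  -0.6 -0.5] w 0.0498 q [ 0.08  0.31 -0.24  1.87  0.08  0.97 -0.19]
```

View pics/b5.png

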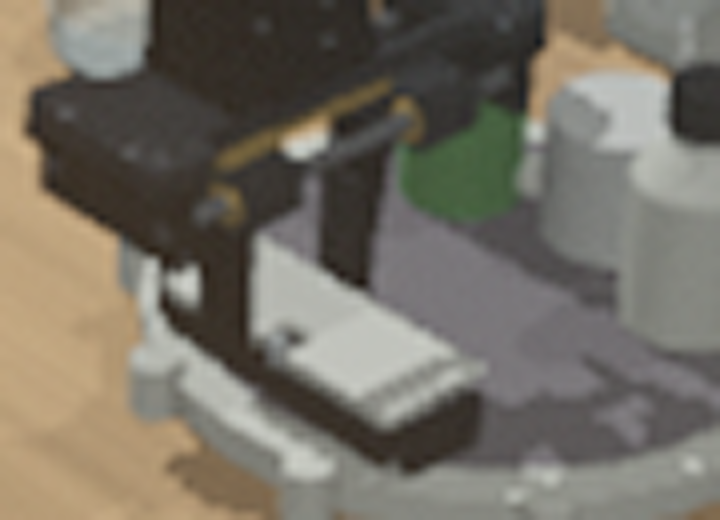

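The pin shows inside the notch at (290,338), with no contact force. I lower the last 4.5 mm and release.

Request:
play_rows([
  [0,0,-0.2,0,0,0,4],
  [0,0,-0.15,0,0,0,4],
  [0,0,-0.1,0,0,0,4],
  [0,0,0,0,0,0,4],
])

```text
time: 26.12
ee_pos: [0.5337, 0.0247, 0.0512]
eef_rot: [1.0, 0.002, -0.0, -0.001]
ft_force: [0.0, 0.0, -0.3]
width: 0.0496
```

```bash
python3 -c "
from h import *
st()"
```

```text
t 26.12 p [0.5337 0.0247 0.0512] xax [ 1.     0.004 -0.001] zax [-0.001  0.003 -1.   ] F [ 0.   0.  -0.3] w 0.0496 q [ 0.08  0.31 -0.24  1.88  0.09  0.96 -0.19]
```

Request:
play_rows([
  [0,0,-0.1,0,0,0,4],
  [0,0,0,0,0,0,4],
  [0,0,0,0,0,0,5.3],
  [0,0,0,0,0,0,5.8],
  [0,0,0,0,0,0,6.4],
  [0,0,0,0,0,0,6.4],
  [0,0,1,0,0,0,6.4],
  [0,0,3,0,0,0,6.4],
  [0,0,5,0,0,0,6.4],
  [-2,0,5,0,0,0,6.4],
  [-5,0,2,0,0,0,6.4],
  [-5,0,0,0,0,0,6.4],
  [-2,0,0,0,0,0,6.4],
  [0,0,0,0,0,0,6.4],
])

```text
time: 27.88
ee_pos: [0.3933, 0.0246, 0.2112]
eef_rot: [1.0, 0.002, 0.001, -0.001]
ft_force: [-0.5, 0.2, 0.7]
width: 0.0639
```

```bash
python3 - <<'E'
from h import *
s,M=st();b=cam('side');a=cam('scene');w=cam('wrist')
f=lambda c,x0,y0,x1,y1:cv2.resize(c['img'][y0:y1,x0:x1],(400,300),interpolation=cv2.INTER_CUBIC)
W=f(w,0,0,560,420)
cv2.imwrite('pics/m6.png',np.vstack([np.hstack([W,f(a,205,190,305,265)]),np.hstack([f(b,0,90,440,420),f(b,255,175,355,250)])])[...,::-1])
E
```

```text
t 27.88 p [0.3933 0.0246 0.2112] xax [1.    0.004 0.001] zax [ 0.001  0.002 -1.   ] F [-0.5  0.2  0.7] w 0.0639 q [ 0.12 -0.17 -0.26  2.02 -0.05  1.28 -0.12]
```

View pics/m6.png

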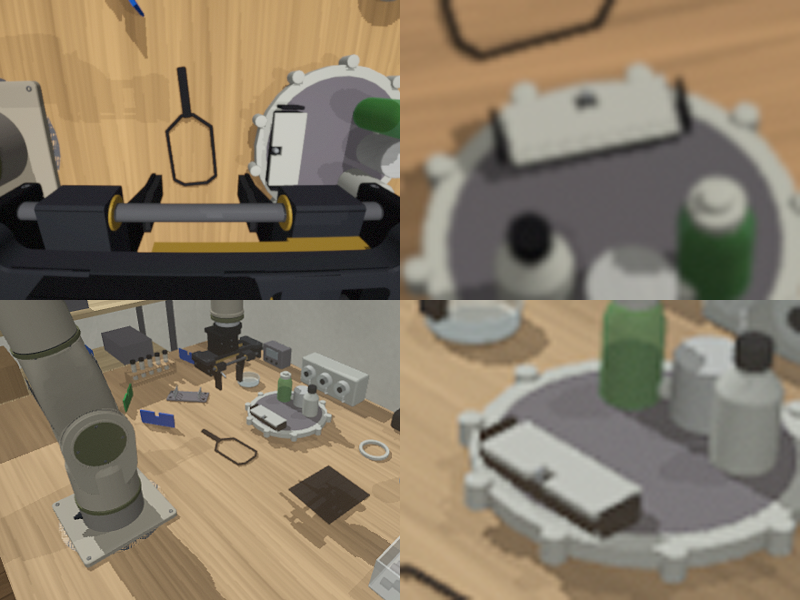

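All views show the blade flat between the cheeks with the pin in the notch, and everything still standing. One last numeric check from the wrist camera.

```bash
python3 - <<'E'
from h import *
w=cam('wrist')
g=cv2.inRange(w['img'],(140,140,130),(255,255,255));k=np.zeros_like(g);k[150:262,377:432]=g[150:262,377:432]
q=max(cv2.findContours(k,cv2.RETR_EXTERNAL,cv2.CHAIN_APPROX_NONE)[0],key=cv2.contourArea)
for p in cv2.approxPolyDP(q,2.5,True)[:,0]: print(p,onz(w,*p,.056)[:2].round(4))
x0,y0=378,200;G=cv2.cvtColor(w['img'],cv2.COLOR_RGB2GRAY)[y0:y0+22,x0:x0+24];print(G)
print(proj(w,(.5167,.0067,.056)),onz(w,386,210,.06))
E
```

```text
[387 158] [0.5088 0.0668]
[381 203] [0.5075 0.0164]
[393 204] [0.5213 0.0153]
[395 210] [0.5244 0.0082]
[393 217] [ 5.231e-01 -2.000e-04]
[380 218] [ 0.5082 -0.0014]
[377 259] [ 0.5102 -0.0533]
[416 258] [ 0.5575 -0.0521]
[430 158] [0.5559 0.0673]
[[ 36  46  85 135 178 197 199 198 198 200 199 199 198 199 200 199 200 199
  199 200 200 199 200 200]
 [ 33  47  88 140 181 196 199 198 199 199 198 199 198 200 200 197 199 199
  199 200 199 199 199 200]
 [ 26  48  89 143 187 198 198 199 200 199 199 198 199 199 199 199 198 199
  198 200 200 199 198 199]
 [ 24  42  87 143 187 195 197 196 195 196 196 196 196 195 195 196 197 197
  199 199 199 199 198 199]
 [ 23  34  74 130 170 178 180 181 178 179 179 180 180 180 180 178 181 190
  196 198 198 198 200 199]
 [  9  21  43  89 122 132 134 134 133 131 131 130 131 131 126 128 145 174
  194 198 199 200 198 199]
 [ 10  18  23  48  70  79  92 102  97  82  70  64  63  62  66  83 123 167
  194 197 198 198 198 199]
 [ 17  20  27  51  69  85 101 118 117 103  83  59  34  28  41  78 122 167
  193 198 198 199 199 199]
 [ 12  21  40  63  86 101 117 130 139 139 12
[... 770 characters left out ...]
 77  83  76  65  56  52  55  64  84  97 103 102 101 106 127 166 193
  197 197 198 199 200 199]
 [ 68 104 124 127 119 107  99 102 113 134 144 148 150 150 146 151 175 193
  198 198 197 198 199 199]
 [ 68 114 153 169 168 159 155 157 164 172 179 180 180 179 180 179 186 196
  199 199 198 198 198 199]
 [ 71 124 168 189 193 191 191 190 192 194 194 195 195 195 194 195 194 197
  198 198 198 198 198 197]
 [ 76 131 174 194 199 197 198 198 199 199 199 198 198 198 198 198 197 198
  199 198 198 199 198 199]
 [ 82 134 177 194 199 198 198 198 198 199 199 199 197 199 198 198 198 199
  198 200 199 198 198 198]]
(np.float64(388.13779685408633), np.float64(211.23957893735653)) [0.51255052 0.00941335 0.06      ]
```

```bash
python3 -c "
from bench import r
print(r.close_job())"
```

```text
the job is handed in; nothing more can be done
None
```

The scraper blade is in the cradle and I handed the job in at about 28 s of the 72 s allowed; no verdict came back.

- **Turning:** I straddled one rim lug with the open fingers and turned the carousel about 118° clockwise at up to 0.42 rad/s. The cradle now faces front within about 1°, and the dispenser, tin and bottle are all still standing. I never pushed on the cradle.
- **Laying down:** I took the blade from the rack, laid it flat on the mat and let go. I then took it again by its two long edges; the fingers measured 49.6 mm across the 50 mm width.
- **Placing:** I lowered the blade over the pin without any noticeable contact force, released it and backed away.

**Last checks:**
- The pictures show the blade flat on the bed between the cheeks, with the pin inside the notch and the working edge towards the axis.
- The wrist camera puts the notch point within about 3 mm of the pin; the limit is 7 mm.
- The apparent length of 120 mm fits a blade lying at bed height.
- Nothing else appeared to have moved. I judged this from the pictures without measuring each item again.

**Disagreement:** The pin's position differed between cameras by 2–3 mm, and a few readings by more. I placed the blade at a middle value.

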